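Tip the rotor skip into the parts tray

TASK

Two small hand-tipped skips stand one beyond the other at the right-hand side of the blue parts tray, one holding a black fan rotor and the other a brass weight. By its handle bar, tip the skip with the rotor past its balance point and all the way over to the left so that the rotor drops into the tray, then ease that skip back until it sits upright on its stop again, without slamming it. Leave the skip with the weight as it is.

Things in the scene. Friction and masses are not known exactly. Their poses are not given: they have to be found in the camera images.
- rotor_skip (a joint): Angle (rad) of the rotor's skip: 0 upright on its rear stop, 1.48 tipped fully over the tray (to the robot's left). No spring: its weight holds it at either end; balance at about 0.95, then it falls on by itself, slowed by a damper (about 2 rad/s at most). About 2 N at the bar moves it. Swinging back faster than 3 rad/s is slamming.
- rotor_bar (a point): Middle of the handle bar of the rotor's skip: level steel bar, 10 mm thick, along this point's y, with an arm at each end (59 mm open between). The point turns with the skip; in its axes the hinge line (along y) always lies at x +86, z -110 mm. At angle 0 its z is up, x level towards the tray and the bar 210 mm above the bench; tipped, 102 mm beyond the hinge, 196 mm up.
- rotor_stand: Fixed stand of the rotor's skip; origin on the bench plane right below the hinge, which is 100 mm up; x towards the tray, y along the hinge. The skip is a sheet metal pan 69 mm wide, 125 mm long, 56 mm high (0.6 kg), open on top and at its low lip on the tray side. Its bar moves in an arc of radius 140 mm, highest (240 mm) at 0.66 rad; fingers fit on both sides of the bar from above at any angle.
- rotor: The black moulded fan rotor, a round drum 34 mm across and 23 mm high with a short hub (29 g), loose in its skip at the start; origin at the centre of its underside.
- tray: Open blue parts tray fixed to the left of both skips, 149 x 212 x 34 mm, walls 2 to 3 mm; origin at the centre of its underside, x across its short side pointing away from the skips, y along its long side. Each skip pours into the half beside it.
- weight_skip (a joint): Tipping angle (rad) of the other, identical skip, which holds the weight and must stay upright at 0. The two skips stand 110 mm apart, centre to centre; either can be the nearer one.
- weight: The brass trim weight, 22 mm across and 20 mm high (53 g), that lies in the other skip and stays there; origin at the centre of its underside.
There are look-alikes about, which are no part of the job. Leave any red look-alike of the rotor_stand alone.

How it is judged:
By the outcome, as a careful person would: the job done as asked, in the order asked, and still so for the second after the job is handed in, with the robot touching nothing.
It also fails if it takes over 48 s, if anything falls off the work surface, if the arm or the gripper's body presses on something with over 40 N, if the wrist force passes 120 N, or if a joint passes its speed limit or range.

ROBOT

A 7-joint arm with a two-finger parallel gripper is mounted at the origin on a cart in front of the work surface, level with it; the furniture and walls round the work are solid. World frame = base frame: x ahead of the robot, y to its left, z up, the work surface at z = 0. Lengths are in m, angles in rad, forces in N, time in s.
With the tool pointing down it reaches from about 0.4 to 0.875 m from the base axis. Payload 6.5 kg.
Tool frame: the origin (TCP) lies between the finger pads; the fingertips stand 14 mm ahead of it and the grasp point (between the pads) lies 5 mm behind it (manip.nose_length is the distance from the TCP to the fingertips, in m); z points along the fingers, y is the line along which they close (so a half turn about z gives the same grasp; the last joint's range is limited). The gripper opens to 88 mm and grips with 3 to 60 N. Pads are 18 mm wide; open, the fingers measure 123 mm over their backs; the gripper's body (75 mm by 187 mm) begins 45 mm behind the grasp point.
Start: joints at [1.055, 0.536, -0.004, 1.538, 0.003, 1.067, -0.071], TCP at [0.283, -0.585, 0.213] pointing down, gripper open.
Joint ranges: [-2.7, 2.7], [-0.37, 2.16], [-1.27, 1.26], [0.24, 2.4], [-1.31, 4.45], [0.19, 1.91], [-2.76, 2.76]. Speed limits (rad/s): [2.39, 2.39, 3.14, 3.14, 3.14, 3.14, 3.14].

INTERFACE

Orientations are given as [roll, pitch, yaw] about the fixed x, y, z axes, in that order (R = Rz(yaw) Ry(pitch) Rx(roll)).
In Python, from rig import monitor, cams, manip, spotter gives the robot as it stands.
- The arm moves only by the shell command python3 -m creep 'ROWS' [FORCE]. ROWS is JSON, a list of rows, each a list of 7 numbers: the shift along the tool's x, y, z in mm, then the turn, a rotation vector about the tool's x, y, z in rad, then the opening, from -1 (shut) to 1 (fully open), so that 0 is half open. A call has 1 to 12 rows; each row shifts and turns the commanded pose from where the row before left it, along the tool's axes as they then stand; what a row does not reach is not made up. A row lasts 1/12 s, in which the tool goes at most 41.7 mm and 7.16 degrees, less where a joint would pass 70% of its speed; a pose out of reach is approached as far as the arm can. A call with a gripper value outside its range is refused whole. The fingers move at their own pace and stop on an object; FORCE is the grip in N (left out, the last holds). Time passes only in rows, so rows that do not move let the fingers close. It gives the time, the measured TCP pose, the force, the opening and the grip force at its end, in the units of the state.
- monitor.get_obs(): the state, without advancing time (a new reading comes with each control period).
- cams.read_camera(name): name is "side" or "top"; returns (picture, depth): 420x560x3 uint8, red, green, blue; 420x560 float32, m along the optical axis (not along the pixel's ray), 0 where there is no reading.
- cams.calibration(name): a dict with "fx", "fy", "cx", "cy" (pixels), "k1" (the pictures are not rectified: a ray, as slopes to the right and down, at radius r is drawn at 1 + k1 r^2 times it, then the intrinsics apply), "rvec" (rotation vector, rad) and "tvec" (3), from world to camera coordinates, as OpenCV has them. Camera axes: x right, y down, z forward; pixel columns grow to the right and rows downward; lengths in m; the calibration is good to about 2 mm. A picture is of the moment at which its call begins. calibration takes no time and is no camera call.
- manip.hand_in(): hands the job in; it is judged then, once.
Trained networks look in the newest picture that a camera, given by its name, has taken for a name from the list of things; names that differ only in an ending like _2 or _b are one class to them, and where a whole thing is asked for, a point or a joint stands for the part that bears it (a point fixed in the world has none). Each returns a list of dicts, best first, with "confidence" (0 to 1); they miss things now and then, are a little off and sometimes report something else, mostly with a low value. They report only what shows in the picture. A call takes as long as a camera call. They do not tell look-alikes from the thing itself.
- spotter.find_in(camera, thing): "extent" ([left, top, right, bottom] in pixels, round what is visible of it).
- spotter.trace(camera, thing): "region" (420x560 bool, what is visible of it) and "extent" ([left, top, right, bottom] in pixels, round what is visible of it).
The state is a dict: "time_s": time; "joint_positions": joint angles; "qvel": joint speeds; "joint_torque": joint torques, N m; "tcp_pos": TCP position; "tool_rot": TCP orientation; "wrist_force": force on the tool from outside, world axes, zero at the start; "torque": the same for the moment, N m; "width": finger opening in m; "grip_force": force on a finger pad.
Only numpy, scipy, OpenCV 4.12 (cv2) and the standard library are available. Lean on these libraries where they do the work, as an engineer would, in place of code of your own. Each camera call takes 0.05 s, during which the arm holds its last target. There are 200 camera calls.

## Working session

There is one attempt and no reset: what is moved stays moved. The work goes in short steps, Python scripts to look and compute and a shell command to move; the robot and the scene stay as the last step left them, time stands still between calls to the robot, and variables do not carry over. Pictures are saved under pics/ and viewed, at most 10 in all, crops included, and the job is handed in when it is done.

```bash
ls; mkdir -p pics; cat > h.py <<'E'
import numpy as np, cv2
from rig import monitor, cams, manip, spotter
def pts(cam, depth, mask):
    c=cams.calibration(cam); v,u=np.nonzero(mask&(depth>0)); d=depth[v,u]
    K=np.array([[c['fx'],0,c['cx']],[0,c['fy'],c['cy']],[0,0,1]]);
    n=cv2.undistortPoints(np.c_[u,v].astype(np.float64).reshape(-1,1,2),K,np.array([c['k1'],0,0,0,0.]))[:,0]
    P=np.c_[n*d[:,None],d]; R=cv2.Rodrigues(np.array(c['rvec'],float))[0]
    return (P-np.array(c['tvec']).ravel())@R, np.c_[u,v]
def proj(cam,X):
    c=cams.calibration(cam); K=np.array([[c['fx'],0,c['cx']],[0,c['fy'],c['cy']],[0,0,1]])
    return cv2.projectPoints(np.array(X,float).reshape(-1,1,3),np.array(c['rvec'],float),np.array(c['tvec'],float),K,np.array([c['k1'],0,0,0,0.]))[0][:,0]
E
python3 - <<'E'
from h import *
for cam in ['side','top']:
    p,d=cams.read_camera(cam); cv2.imwrite(f'pics/{cam}1.png',p[:,:,::-1]); np.save(f'{cam}1.npy',d)
    for t in ['rotor_stand','rotor_bar','rotor','weight','tray']:
        print(cam,t,[(np.round(r['extent']).tolist(),round(r['confidence'],2)) for r in spotter.find_in(cam,t)])
o=monitor.get_obs(); print(o['time_s'],o['tcp_pos'],o['tool_rot'],o['width'])
E
```

```text
pics
side rotor_stand [([213.0, 208.0, 273.0, 326.0], 0.89), ([293.0, 152.0, 336.0, 240.0], 0.68)]
side rotor_bar [([301.0, 152.0, 334.0, 218.0], 0.94), ([217.0, 205.0, 269.0, 306.0], 0.87), ([316.0, 196.0, 326.0, 205.0], 0.22)]
side rotor []
side weight [([264.0, 191.0, 277.0, 202.0], 0.52), ([248.0, 152.0, 290.0, 215.0], 0.17)]
side tray [([262.0, 235.0, 345.0, 292.0], 0.56)]
top rotor_stand [([170.0, 165.0, 252.0, 229.0], 0.79)]
top rotor_bar [([329.0, 209.0, 413.0, 261.0], 0.83), ([165.0, 163.0, 235.0, 221.0], 0.58), ([362.0, 235.0, 377.0, 249.0], 0.27)]
top rotor [([359.0, 234.0, 378.0, 248.0], 0.74)]
top weight [([363.0, 181.0, 375.0, 194.0], 0.66)]
top tray [([269.0, 173.0, 347.0, 276.0], 0.62)]
0.6 [ 0.28262138 -0.58534869  0.21283932] [3.14153589e+00 1.13671569e-05 4.49853343e-01] 0.08836486750053277
```

View pics/top1.png

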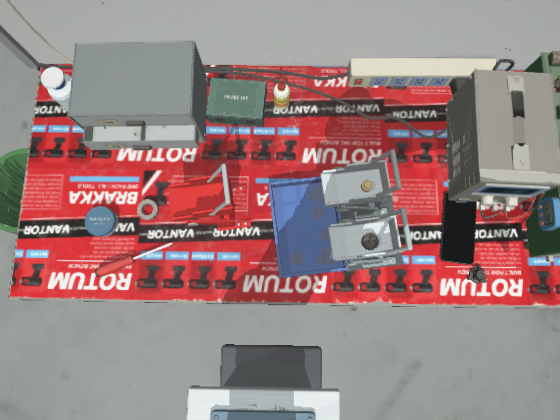

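View pics/side1.png

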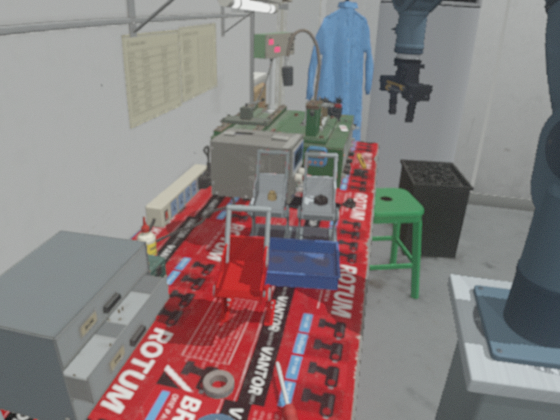

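The top view shows the near skip (pan at about 370,240) holding the black rotor, and the far one (368,185) holding the brass weight. The tray is at (305,230), and the red look-alike on the left at (205,200) is to be left alone. In the side view the grey skips are at (318,185) and (272,185). Next I locate the bar.

```bash
python3 - <<'E'
from h import *
import cv2
for cam,box in [('top',(320,150,425,275)),('side',(245,140,345,245))]:
    d=np.load(cam+'1.npy'); m=np.zeros(d.shape,bool); m[box[1]:box[3],box[0]:box[2]]=1
    P,uv=pts(cam,d,m); s=(P[:,2]>.196)&(P[:,2]<.225)&(P[:,0]<1)
    Q=P[s]; print(cam,len(Q))
    lab=cv2.kmeans(Q[:,:2].astype(np.float32),2,None,(3,50,1e-6),5,0)[1].ravel()
    for k in (0,1):
        q=Q[lab==k]; c=(q.min(0)+q.max(0))/2; vx=cv2.fitLine(q[:,:2].astype(np.float32),cv2.DIST_HUBER,0,.01,.01).ravel()
        print(k,len(q),'mid',c.round(4),'mean',q.mean(0).round(4),'min',q.min(0).round(4),'max',q.max(0).round(4),'dir deg',np.degrees(np.arctan2(vx[1],vx[0])).round(1), uv[s][lab==k].min(0),uv[s][lab==k].max(0))
d=np.load('top1.npy')
for n,b in [('rotor',(359,234,378,248)),('weight',(363,181,375,194)),('tray',(269,173,347,276))]:
    m=np.zeros(d.shape,bool); m[b[1]:b[3],b[0]:b[2]]=1
    P,_=pts('top',d,m); print(n,np.median(P,0).round(3))
    if n=='tray':
        q=P[(P[:,2]>.025)&(P[:,2]<.042)]; print(cv2.minAreaRect((q[:,:2]*1000).astype(np.float32)))
for cam in ('top','side'):
    p=cv2.imread(f'pics/{cam}1.png'); b=(310,145,430,280) if cam=='top' else (240,140,350,250)
    c=cv2.resize(p[b[1]:b[3],b[0]:b[2]],None,fx=4,fy=4,interpolation=cv2.INTER_CUBIC); cv2.imwrite(f'pics/{cam}1c.png',c)
a=cv2.imread('pics/top1c.png');s=cv2.imread('pics/side1c.png')
E
```

```text
top 566
0 298 mid [ 0.4627 -0.2496  0.2069] mean [ 0.4621 -0.2513  0.2114] min [ 0.4251 -0.2617  0.1962] max [ 0.5003 -0.2376  0.2176] dir deg 7.9 [395 207] [412 250]
1 268 mid [ 0.5711 -0.2353  0.2069] mean [ 0.5697 -0.2366  0.2115] min [ 0.5336 -0.247   0.196 ] max [ 0.6085 -0.2235  0.2179] dir deg 7.6 [385 150] [401 190]
side 520
0 171 mid [0.5257 0.0694 0.2045] mean [0.5228 0.0708 0.2073] min [0.5043 0.0622 0.1961] max [0.5471 0.0767 0.2129] dir deg 8.2 [245 205] [270 218]
1 349 mid [ 0.5165 -0.24    0.2058] mean [ 0.516  -0.2399  0.2088] min [ 0.4246 -0.2578  0.1963] max [ 0.6084 -0.2221  0.2153] dir deg 7.5 [257 150] [337 163]
rotor [ 0.451 -0.203  0.12 ]
weight [ 0.56  -0.206  0.119]
tray [ 0.501 -0.09   0.003]
((496.6173095703125, -88.76911163330078), (212.54940795898438, 149.1398162841797), 7.669271945953369)
```

View pics/top1c.png

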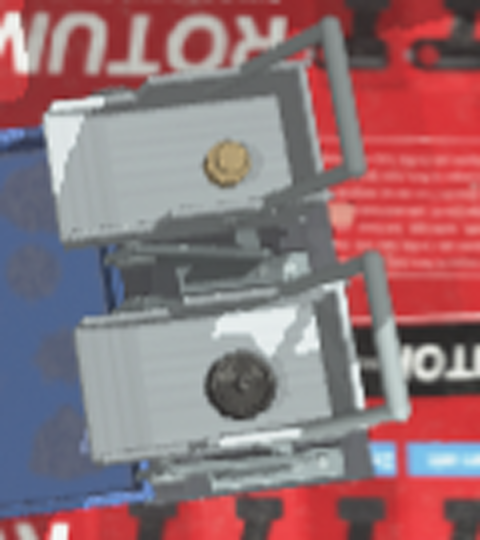

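The crop confirms it: the rotor (240,385) is in the near skip, and that skip's handle bar runs from (372,255) to (408,412). So the bar is near (0.462, -0.250, 0.210), with the hinge line turned 7.7°. Both skips are upright. I'll check that the approach corridor is clear and compute the moves.

```bash
python3 - <<'E'
from h import *
d=np.load('top1.npy'); P,_=pts('top',d,np.ones(d.shape,bool))
s=(P[:,0]>.2)&(P[:,0]<.62)&(P[:,1]<-.27)&(P[:,1]>-.75)&(P[:,2]>.08)
Q=P[s]; print(len(Q), Q.min(0) if len(Q) else '',Q.max(0) if len(Q) else '')
a=np.radians(7.7); tx=np.array([np.cos(a),np.sin(a)]); ty=np.array([np.sin(a),-np.cos(a)])
D=np.array([.462,-.250])-np.array([.2826,-.5853]); print('tool mm',D@tx*1000,D@ty*1000)
for t in np.arange(0,1.49,.08): print(round(t,2),'to tray %.1f  up %.1f'%(-86*np.cos(t)+110*np.sin(t)+86, 86*np.sin(t)+110*np.cos(t)-110))
E
python3 -m creep '[[0,0,-20,0,0,0.105,1],[0,0,-20,0,0,0.105,1],[0,0,-20,0,0,0.105,1]]'
```

```text
4985 [ 0.43420984 -0.59129843  0.08000124] [ 0.61990446 -0.40645899  0.18238334]
tool mm 222.70795399959496 -308.23954520034306
0.0 to tray 0.0  up 0.0
0.08 to tray 9.1  up 6.5
0.16 to tray 18.6  up 12.3
0.24 to tray 28.6  up 17.3
0.32 to tray 39.0  up 21.5
0.4 to tray 49.6  up 24.8
0.48 to tray 60.5  up 27.3
0.56 to tray 71.6  up 28.9
0.64 to tray 82.7  up 29.6
0.72 to tray 93.9  up 29.4
0.8 to tray 105.0  up 28.3
0.88 to tray 116.0  up 26.4
0.96 to tray 126.8  up 23.5
1.04 to tray 137.3  up 19.9
1.12 to tray 147.5  up 15.3
1.2 to tray 157.4  up 10.0
1.28 to tray 166.7  up 3.9
1.36 to tray 175.6  up -2.9
1.44 to tray 183.8  up -10.4
time_s: 0.85
tcp_pos: [0.2825, -0.5851, 0.2733]
tool_rot: [-3.141, 0.0, 0.13]
wrist_force: [-0.3, -1.3, 0.2]
width: 0.0882
grip_force: 0.0
```

```bash
python3 -m creep '[[10,-39,0,0,0,0,1],[10,-39,0,0,0,0,1],[10,-39,0,0,0,0,1],[10,-39,0,0,0,0,1],[10,-39,0,0,0,0,1],[10,-39,0,0,0,0,0.5],[37,-17,0,0,0,0,0],[37,-17,0,0,0,0,-0.2],[37,-17,0,0,0,0,-0.3],[37,-17,0,0,0,0,-0.3],[12,-6,0,0,0,0,-0.3],[0,0,0,0,0,0,-0.3]]'
python3 - <<'E'
from h import *
o=monitor.get_obs(); print(o['tcp_pos'],o['width'],o['qvel'].round(3) if hasattr(o['qvel'],'round') else o['qvel'])
for cam,b in [('side',(225,100,385,220)),('top',(310,130,470,280))]:
    p,d=cams.read_camera(cam); np.save(cam+'2.npy',d)
    cv2.imwrite(f'pics/{cam}2.png',cv2.resize(p[b[1]:b[3],b[0]:b[2],::-1],None,fx=3.9,fy=3.9,interpolation=cv2.INTER_CUBIC))
a=np.radians(7.7); tx=np.array([np.cos(a),np.sin(a)]); ty=np.array([np.sin(a),-np.cos(a)])
D=np.array([.462,-.250])-np.array(o['tcp_pos'][:2]); print('remaining tool mm',D@tx*1000,D@ty*1000)
E
```

```text
time_s: 1.85
tcp_pos: [0.4625, -0.2471, 0.2728]
tool_rot: [-3.14, -0.002, 0.142]
wrist_force: [-0.8, 0.7, 0.9]
width: 0.0437
grip_force: 0.0
[ 0.46249303 -0.24706878  0.27280166] 0.043697745401198584 [ 0.051 -0.028  0.066  0.044  0.015  0.009  0.049]
remaining tool mm -0.881328357344321 2.8387259921947594
```

View pics/side2.png

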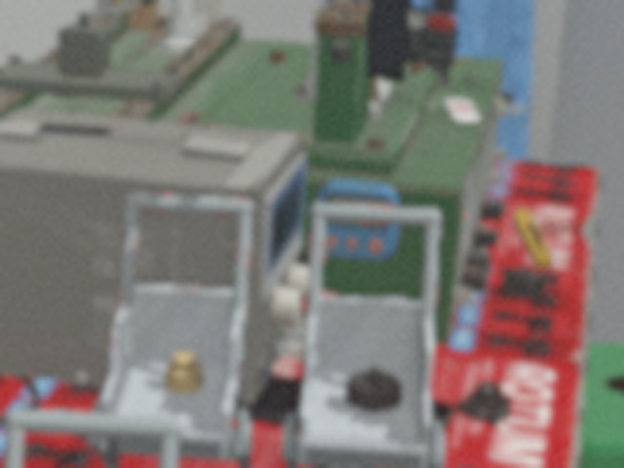

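The side crop shows the skips still upright, with the rotor bar at (378,212) in the crop. My gripper should be above that bar and isn't there, so the picture may be stale. I'll look again and check the projection.

```bash
python3 - <<'E'
from h import *
o=monitor.get_obs(); print(o['time_s'],o['tcp_pos'])
ims=[]
for cam in ['side','top']:
    p,d=cams.read_camera(cam); np.save(cam+'3.npy',d); 
    x=proj(cam,[o['tcp_pos'],[.462,-.25,.21]]); print(cam,x.round(1).tolist())
    p=p[:,:,::-1].copy()
    for q,c in zip(x,[(0,255,0),(255,0,255)]): cv2.circle(p,tuple(int(v) for v in q),3,c,1)
    ims.append(cv2.resize(p[40:300,200:480],None,fx=1.4,fy=1.4))
cv2.imwrite('pics/both3.png',np.hstack(ims))
E
```

```text
1.95 [ 0.4587342  -0.25087797  0.27261192]
side [[324.4, 128.1], [321.0, 155.0]]
top [[415.6, 224.3], [404.4, 228.4]]
```

View pics/both3.png

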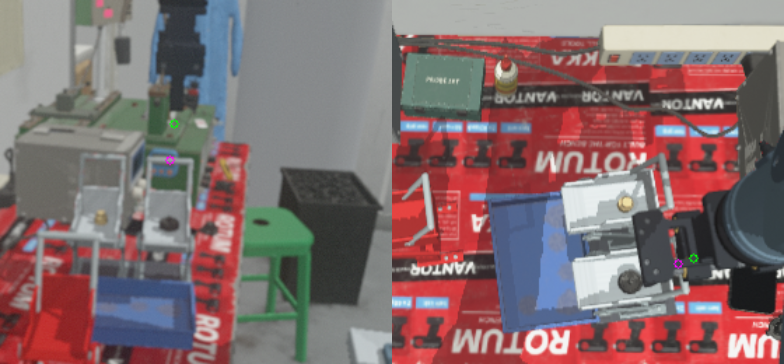

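The gripper hangs above the bar, with its dark body at (655,248) in the right half and its fingers near the green mark. A depth check of the fingers against the bar will tell me whether to trust the offset.

```bash
python3 - <<'E'
from h import *
o=monitor.get_obs(); print(o['tcp_pos'],o['tool_rot'])
t=np.array(o['tcp_pos'])
for cam in ['side','top']:
    d=np.load(cam+'3.npy'); P,uv=pts(cam,d,np.ones(d.shape,bool))
    for lo,hi in [(.255,.275),(.275,.30),(.2,.222)]:
        s=(abs(P[:,0]-.46)<.05)&(abs(P[:,1]+.25)<.09)&(P[:,2]>lo)&(P[:,2]<hi)
        Q=P[s]
        if len(Q)>3: print(cam,lo,hi,len(Q),'x %.3f %.3f'%tuple(np.percentile(Q[:,0],[5,95])),'y',np.percentile(Q[:,1],[3,25,50,75,97]).round(3),'z',Q[:,2].min().round(3))
    if cam=='side':
        s=(abs(P[:,0]-.46)<.05)&(abs(P[:,1]+.25)<.09)&(P[:,2]>.23)&(P[:,2]<.3); print('finger tip lowest z', np.sort(P[s][:,2])[:8].round(3))
E
```

```text
[ 0.45776097 -0.25202716  0.27272492] [3.14110764e+00 1.01187190e-03 1.32324274e-01]
side 0.275 0.3 9 x 0.448 0.463 y [-0.225 -0.224 -0.223 -0.222 -0.22 ] z 0.299
side 0.2 0.222 164 x 0.427 0.496 y [-0.254 -0.251 -0.248 -0.245 -0.239] z 0.2
finger tip lowest z [0.299 0.299 0.299 0.299 0.3   0.3   0.3   0.3  ]
top 0.2 0.222 110 x 0.426 0.496 y [-0.261 -0.256 -0.252 -0.247 -0.243] z 0.2
```

```bash
python3 - <<'E'
from h import *
print('start tips', proj('side',[[.2826,-.5853,.199],[.2826,-.5853,.213]]).round(1).tolist())
o=monitor.get_obs();t=np.array(o['tcp_pos']);a=.133; ty=np.array([-np.sin(a),np.cos(a),0])
pj=lambda X:proj('side',X).round(1).tolist()
print('left/right finger tips', pj([t+ty*.022-[0,0,.014],t-ty*.022-[0,0,.014]]))
p,d=cams.read_camera('side'); c=p[85:175,280:370,::-1]
c=cv2.resize(c,None,fx=6,fy=6,interpolation=cv2.INTER_CUBIC); cv2.imwrite('pics/side4.png',c)
print(d[100:136:3,318:338:3].round(2))
E
```

```text
start tips [[397.7, 131.1], [398.4, 126.3]]
left/right finger tips [[324.5, 136.7], [324.4, 131.6]]
[[1.4  1.4  0.94 0.93 0.93 2.68 1.71]
 [1.36 1.38 0.94 0.94 0.94 1.68 1.67]
 [1.33 1.5  0.94 0.94 0.94 1.49 1.48]
 [1.33 1.51 0.95 0.94 0.94 1.65 1.64]
 [1.37 1.   0.95 0.95 0.95 1.68 1.67]
 [1.37 0.95 0.95 0.95 0.95 1.64 1.65]
 [1.38 0.96 0.96 0.96 0.95 1.63 1.62]
 [1.39 1.45 1.52 1.58 1.58 1.59 1.63]
 [1.4  1.45 1.5  1.54 1.54 1.54 1.61]
 [1.41 1.45 1.5  1.49 1.5  1.53 1.57]
 [1.4  1.45 1.45 1.45 1.47 1.53 1.53]
 [1.42 1.42 1.42 1.43 1.45 1.5  1.5 ]]
```

View pics/side4.png

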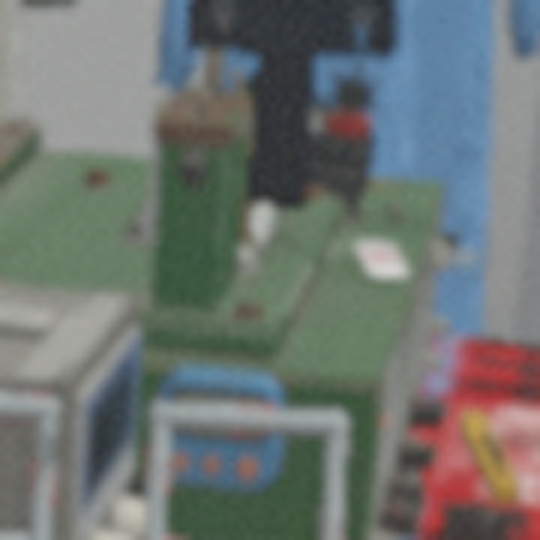

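```bash
python3 - <<'E'
from h import *
print('nose',manip.nose_length)
a=cv2.imread('pics/side1.png'); p,d=cams.read_camera('side'); b=p[:,:,::-1]
d1=np.load('side1.npy')
dd=(abs(d1-d)>.08)&(d>0); v,u=np.nonzero(dd[80:150,300:350]); print('depth change rows',v.max()+80,'cols at bottom',u[v>=v.max()-2]+300)
df=cv2.GaussianBlur(np.abs(a.astype(float)-b).sum(2),(0,0),1)
print(df[100:142:2,314:338:2].astype(int))
E
```

```text
nose 0.014
depth change rows 149 cols at bottom [329]
[[  7   9   8  15  65  85  97 132 170 111  21   6]
 [  7   7   7  17  95 151 147 134 125  64  11   5]
 [  7   9   8  22 134 231 234 210 161  52   7   8]
 [  7   9   8  19 110 183 185 158 130  49   9  10]
 [  7  10   8  17  80 126 114  74  60  30  10   9]
 [  7   7   7  28  87 116  96  45  36  25  12   8]
 [ 10   8   8  54 116 117  93  42  25  20  10   8]
 [  7   8   9  58 122 123 116  84  30  11   9   8]
 [  7   7   9  51 132 182 201 169  73  13   8   9]
 [  7   8  10  31  82 145 202 180  87  16   7   6]
 [  7   6   6   7  11  24  55  60  32   8   5   5]
 [  7   6   8   5   4   5   6   8   7   6   5   5]
 [  6   6   9   6   4   4   7   6   5   6   5   6]
 [  7   7   6   3   4   5   5   4   4   5   5   4]
 [  5   5   6   4   5   6   6   5   5   5   4   3]
 [  6   4   5   5   4   4   5   4   5   5   5   5]
 [  7   5   5   5   4   4   5   4   5   6   5   4]
 [  6   7   7   6   4   5   6   5   6   4   3   3]
 [  7   7   7   4   4   4   7   6   6   4   6   5]
 [  5   4   4   4   5   5   5   5   6   5   6   5]
 [  8   4   4   5   5   5   5   5   5   7   5   4]]
```

The fingertips show about 38 mm higher than the reported TCP implies: the tips are at row 119 and were expected at row 136, and depth agrees. I'll descend in stages and check the height relative to the bar by camera.

```bash
python3 -m creep '[[2.5,-1,0,0,0,0,-0.1],[2,-1,15,0,0,0,-0.1],[0,0,15,0,0,0,-0.1],[0,0,15,0,0,0,-0.1],[0,0,15,0,0,0,-0.1],[0,0,5,0,0,0,-0.1],[0,0,0,0,0,0,-0.1],[0,0,0,0,0,0,-0.1]]'
python3 - <<'E'
from h import *
o=monitor.get_obs(); t=np.array(o['tcp_pos']); print(t,o['tool_rot'],o['wrist_force'],o['width'])
a=cv2.imread('pics/side1.png').astype(float); p,d=cams.read_camera('side'); P,uv=pts('side',d,np.ones(d.shape,bool))
s=(abs(P[:,0]-.46)<.02)&(abs(P[:,1]+.25)<.07)&(P[:,2]>.217)&(P[:,2]<.3); Q=P[s]
for z in np.arange(.215,.3,.01):
    q=Q[(Q[:,2]>=z)&(Q[:,2]<z+.01)]
    if len(q): print(z.round(3),len(q),q[:,0].min().round(3),q[:,0].max().round(3),np.median(q[:,1]).round(3))
print('expected tip',proj('side',[t+[0,.016,-.014]]).round(1))
c=cv2.resize(p[95:195,275:375,::-1],None,fx=5,fy=5,interpolation=cv2.INTER_CUBIC)
q,_=cams.read_camera('top'); e=cv2.resize(q[190:270,350:450,::-1],None,fx=5,fy=5,interpolation=cv2.INTER_CUBIC)
cv2.imwrite('pics/both5.png',cv2.resize(np.hstack([c[:400],e]),(800,320)))
E
```

```text
time_s: 2.82
tcp_pos: [0.4635, -0.2482, 0.2083]
tool_rot: [3.141, -0.0, 0.134]
wrist_force: [1.0, -0.6, 0.4]
width: 0.0393
grip_force: 0.0
[ 0.463469   -0.24824627  0.20825132] [ 3.14144742e+00 -2.14734582e-04  1.34366557e-01] [ 1.03984401 -0.5611229   0.40472132] 0.03930467545578595
0.225 7 0.451 0.471 -0.22
0.235 36 0.45 0.47 -0.214
0.245 42 0.449 0.469 -0.213
0.255 47 0.449 0.478 -0.212
0.265 40 0.45 0.469 -0.211
0.275 46 0.449 0.468 -0.21
0.285 5 0.449 0.468 -0.209
expected tip [[318.8 163.9]]
```

View pics/both5.png

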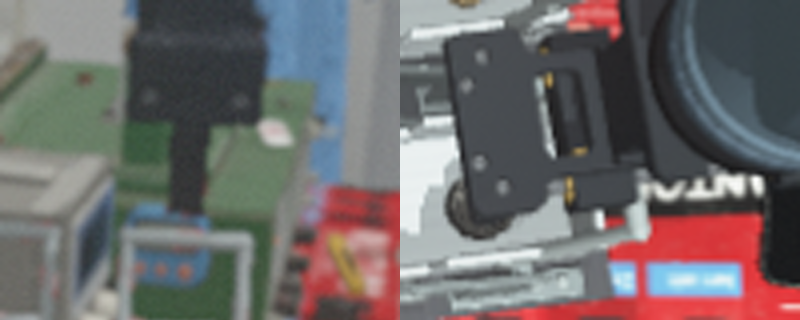

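The left image shows the finger (185,120–210 in the crop) ending just above the bar (190,238), and the right image shows it centred over the bar. The tip is at z≈0.23, where 0.194 was reported, so I go 36 mm further down, watching the force.

```bash
python3 -m creep '[[0,0,8,0,0,0,-0.1],[0,0,8,0,0,0,-0.1],[0,0,0,0,0,0,-0.1]]'; python3 -m creep '[[0,0,10,0,0,0,-0.1],[0,0,10,0,0,0,-0.1],[0,0,0,0,0,0,-0.1],[0,0,0,0,0,0,-0.1]]'
python3 - <<'E'
from h import *
p,d=cams.read_camera('side'); P,uv=pts('side',d,np.ones(d.shape,bool))
s=(abs(P[:,0]-.46)<.015)&(P[:,1]>-.235)&(P[:,1]<-.15)&(P[:,2]>.15)&(P[:,2]<.27); Q=P[s]
print(len(Q))
for z in np.arange(.15,.28,.01):
    q=Q[(Q[:,2]>=z)&(Q[:,2]<z+.01)]
    if len(q): print(z.round(3),len(q),np.median(q[:,1]).round(3))
E
```

```text
time_s: 3.17
tcp_pos: [0.4624, -0.2475, 0.1902]
tool_rot: [-3.14, 0.002, 0.135]
wrist_force: [-0.7, 0.5, -0.9]
width: 0.04
grip_force: 0.0
time_s: 3.5
tcp_pos: [0.4628, -0.2476, 0.1709]
tool_rot: [-3.14, 0.002, 0.135]
wrist_force: [-0.2, -0.9, 0.2]
width: 0.0394
grip_force: 0.0
264
0.19 7 -0.216
0.2 37 -0.213
0.21 42 -0.212
0.22 45 -0.211
0.23 38 -0.21
0.24 30 -0.21
0.26 65 -0.161
```

The finger now overlaps the bar (tip z≈0.192). I narrow the straddle around it.

```bash
python3 -m creep '[[0,0,0,0,0,0,-0.6],[0,0,0,0,0,0,-0.65],[0,0,0,0,0,0,-0.65],[0,0,0,0,0,0,-0.65]]' 5; python3 -m creep '[[0,-4,-1,0,0,0,-0.65],[0,-4,-3,0,0,0,-0.65],[0,-4,-3,0,0,0,-0.65],[0,0,0,0,0,0,-0.65]]'
```

```text
time_s: 3.88
tcp_pos: [0.4638, -0.2492, 0.1725]
tool_rot: [3.139, -0.001, 0.135]
wrist_force: [0.2, -4.7, 1.9]
width: 0.0162
grip_force: 1.6
time_s: 4.22
tcp_pos: [0.4628, -0.2375, 0.1803]
tool_rot: [3.138, -0.003, 0.134]
wrist_force: [-0.1, -4.6, 2.4]
width: 0.0156
grip_force: 2.2
```

Contact is as wanted: the right-hand finger pushes the bar with about 4.6 N and there's no jam. I follow the arc.

```bash
python3 -m creep '[[0,-3.5,-1.8,0,0,0,-0.65],[0,-3.5,-1.8,0,0,0,-0.65],[0,-5,-2.5,0,0,0,-0.65],[0,-5,-2.5,0,0,0,-0.65],[0,-5.2,-2.1,0,0,0,-0.65],[0,-5.2,-2.1,0,0,0,-0.65],[0,-5.3,-1.6,0,0,0,-0.65],[0,-5.3,-1.6,0,0,0,-0.65],[0,-5.5,-1.2,0,0,0,-0.65],[0,-5.5,-1.2,0,0,0,-0.65],[0,-5.6,-0.8,0,0,0,-0.65],[0,-5.6,-0.8,0,0,0,-0.65]]'
python3 - <<'E'
from h import *
p,d=cams.read_camera('side'); P,uv=pts('side',d,np.ones(d.shape,bool))
print([(r['extent'],r['confidence']) for r in spotter.find_in('side','rotor')])
cv2.imwrite('pics/side6.png',cv2.resize(p[90:270,240:400,::-1],None,fx=3.3,fy=3.3,interpolation=cv2.INTER_CUBIC))
E
```

```text
time_s: 5.22
tcp_pos: [0.4534, -0.1756, 0.1987]
tool_rot: [-3.141, 0.001, 0.135]
wrist_force: [1.2, -1.6, 0.3]
width: 0.0154
grip_force: 0.7
[([316.0, 188.3, 330.0, 204.2], 0.5)]
```

View pics/side6.png

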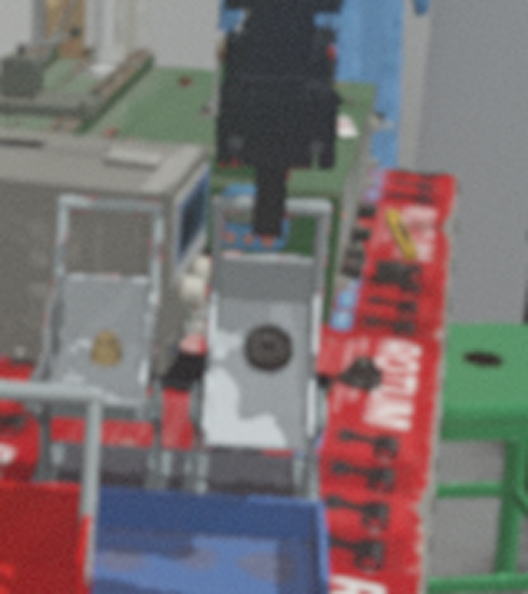

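Skip half tipped (about 0.57 rad), rotor still lying in the pan at (268,347), weight skip upright. I carry on over the balance point.

```bash
python3 -m creep '[[0,-5.5,-0.4,0,0,0,-0.65],[0,-5.5,-0.4,0,0,0,-0.65],[0,-5.6,0.1,0,0,0,-0.65],[0,-5.6,0.1,0,0,0,-0.65],[0,-5.5,0.5,0,0,0,-0.65],[0,-5.5,0.5,0,0,0,-0.65],[0,-5.5,1,0,0,0,-0.65],[0,-5.5,1,0,0,0,-0.65],[0,-5.4,1.4,0,0,0,-0.65],[0,-5.4,1.4,0,0,0,-0.65],[0,-5.3,1.8,0,0,0,-0.65],[0,-5.3,1.8,0,0,0,-0.65]]'
```

```text
time_s: 6.32
tcp_pos: [0.4447, -0.1108, 0.1898]
tool_rot: [-3.141, 0.0, 0.135]
wrist_force: [0.5, -0.2, 0.1]
width: 0.0156
grip_force: 0.2
```

```bash
python3 -m creep '[[0,-5.1,2.3,0,0,0,-0.65],[0,-5.1,2.3,0,0,0,-0.65],[0,-5,2.6,0,0,0,-0.65],[0,-5,2.6,0,0,0,-0.65],[0,-4.7,3,0,0,0,-0.65],[0,-4.7,3,0,0,0,-0.65],[0,-4.4,3.4,0,0,0,-0.65],[0,-4.4,3.4,0,0,0,-0.65],[0,-4.1,3.7,0,0,0,-0.65],[0,-4.1,3.7,0,0,0,-0.65],[0,-3.5,3.8,0,0,0,-0.65],[0,0,0,0,0,0,-0.65]]'; python3 -m creep '[[0,0,0,0,0,0,-0.65],[0,0,0,0,0,0,-0.65],[0,0,0,0,0,0,-0.65]]'
python3 - <<'E'
from h import *
ims=[]
for cam,b in [('side',(250,110,400,300)),('top',(250,150,440,300))]:
    p,d=cams.read_camera(cam)
    for r in spotter.find_in(cam,'rotor')[:3]:
        e=[int(v) for v in r['extent']]; m=np.zeros(d.shape,bool); m[e[1]:e[3],e[0]:e[2]]=1; print(cam,e,round(r['confidence'],2),np.median(pts(cam,d,m)[0],0).round(3))
    P,_=pts(cam,d,np.ones(d.shape,bool)); s=(abs(P[:,0]-.437)<.05)&(abs(P[:,1]+.065)<.03)&(P[:,2]>.17)&(P[:,2]<.215); 
    if s.any(): print(cam,'bar zone',s.sum(),P[s].mean(0).round(3),np.percentile(P[s][:,1],[5,95]).round(3), np.percentile(P[s][:,2],[5,95]).round(3))
    ims.append(cv2.resize(p[b[1]:b[3],b[0]:b[2],::-1],(400,500)))
cv2.imwrite('pics/both7.png',np.hstack(ims))
E
```

```text
time_s: 7.32
tcp_pos: [0.439, -0.0637, 0.1561]
tool_rot: [3.138, -0.001, 0.134]
wrist_force: [2.4, -7.1, -1.7]
width: 0.0162
grip_force: 3.8
time_s: 7.57
tcp_pos: [0.439, -0.0638, 0.1562]
tool_rot: [3.139, -0.002, 0.133]
wrist_force: [3.9, -8.1, -3.1]
width: 0.0156
grip_force: 3.5
side [312, 269, 324, 276] 0.54 [ 0.429 -0.062  0.018]
side bar zone 330 [ 0.437 -0.053  0.198] [-0.072 -0.039] [0.185 0.212]
top [361, 220, 393, 268] 0.55 [ 0.455 -0.234  0.007]
```

View pics/both7.png

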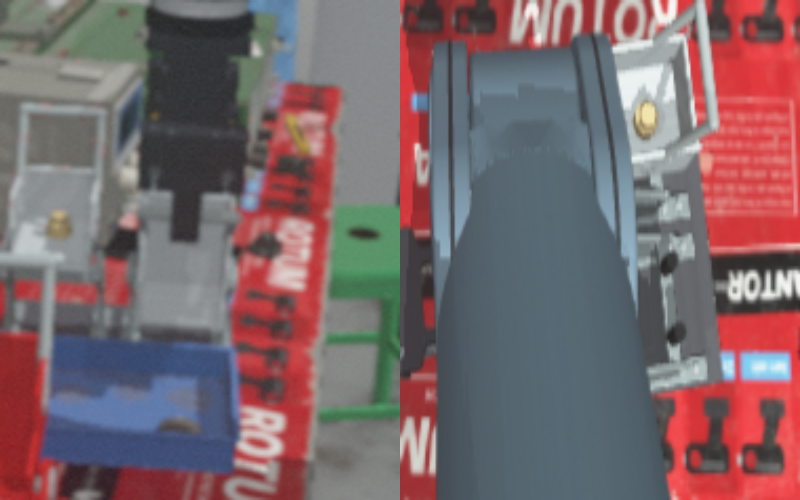

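The rotor lies in the tray, at (180,425) in the left crop and world (0.429, -0.062, 0.018). The skip is hard over on its tipped end (8 N against the stop) and the weight skip is upright. I retrace the arc to ease it back.

```bash
python3 -m creep '[[0,3.5,-3.8,0,0,0,-0.65],[0,4.1,-3.7,0,0,0,-0.65],[0,4.1,-3.7,0,0,0,-0.65],[0,4.4,-3.4,0,0,0,-0.65],[0,4.4,-3.4,0,0,0,-0.65],[0,4.7,-3,0,0,0,-0.65],[0,4.7,-3,0,0,0,-0.65],[0,5,-2.6,0,0,0,-0.65],[0,5,-2.6,0,0,0,-0.65],[0,5.1,-2.3,0,0,0,-0.65],[0,5.1,-2.3,0,0,0,-0.65],[0,0,0,0,0,0,-0.65]]'
```

```text
time_s: 8.77
tcp_pos: [0.4451, -0.1133, 0.1904]
tool_rot: [3.14, -0.0, 0.133]
wrist_force: [0.2, -0.3, 0.2]
width: 0.0157
grip_force: 0.1
```

```bash
python3 -m creep '[[0,5.3,-1.8,0,0,0,-0.65],[0,5.3,-1.8,0,0,0,-0.65],[0,5.4,-1.4,0,0,0,-0.65],[0,5.4,-1.4,0,0,0,-0.65],[0,5.5,-1,0,0,0,-0.65],[0,5.5,-1,0,0,0,-0.65],[0,5.5,-0.5,0,0,0,-0.65],[0,5.5,-0.5,0,0,0,-0.65],[0,5.6,-0.1,0,0,0,-0.65],[0,5.6,-0.1,0,0,0,-0.65],[0,5.5,0.4,0,0,0,-0.65],[0,5.5,0.4,0,0,0,-0.65]]'
```

```text
time_s: 9.77
tcp_pos: [0.4537, -0.1771, 0.1987]
tool_rot: [3.142, 0.0, 0.135]
wrist_force: [-0.3, -0.3, -0.1]
width: 0.0155
grip_force: 0.3
```

```bash
python3 -m creep '[[0,5.6,0.8,0,0,0,-0.65],[0,5.6,0.8,0,0,0,-0.65],[0,5.5,1.2,0,0,0,-0.65],[0,5.5,1.2,0,0,0,-0.65],[0,5.3,1.6,0,0,0,-0.65],[0,5.3,1.6,0,0,0,-0.65],[0,5.2,2.1,0,0,0,-0.65],[0,5.2,2.1,0,0,0,-0.65],[0,5,2.5,0,0,0,-0.65],[0,5,2.5,0,0,0,-0.65],[0,3.5,1.8,0,0,0,-0.65],[0,3.5,1.8,0,0,0,-0.65]]'
```

```text
time_s: 10.77
tcp_pos: [0.4617, -0.2365, 0.1785]
tool_rot: [-3.141, 0.0, 0.135]
wrist_force: [-0.3, -1.3, -1.4]
width: 0.0156
grip_force: 0.5
```

```bash
python3 -m creep '[[0,3,2,0,0,0,-0.65],[0,3,2,0,0,0,-0.65],[0,3,2,0,0,0,-0.65],[0,2,1,0,0,0,-0.65],[0,1.5,0,0,0,0,-0.65],[0,1.5,0,0,0,0,-0.65],[0,0,0,0,0,0,-0.65],[0,0,0,0,0,0,-0.65]]'
python3 - <<'E'
from h import *
for cam in ['side']:
    p,d=cams.read_camera(cam); P,_=pts(cam,d,np.ones(d.shape,bool)); s=(abs(P[:,0]-.462)<.045)&(abs(P[:,1]+.24)<.03)&(P[:,2]>.196)&(P[:,2]<.225)&((P[:,0]<.448)|(P[:,0]>.475))
    print(s.sum(),P[s].mean(0).round(4),np.percentile(P[s][:,2],[5,95]).round(4))
    d1=np.load('side1.npy');P,_=pts(cam,d1,np.ones(d.shape,bool)); s=(abs(P[:,0]-.462)<.045)&(abs(P[:,1]+.24)<.03)&(P[:,2]>.196)&(P[:,2]<.225)&((P[:,0]<.448)|(P[:,0]>.475))
    print('start',s.sum(),P[s].mean(0).round(4),np.percentile(P[s][:,2],[5,95]).round(4))
E
```

```text
time_s: 11.43
tcp_pos: [0.4638, -0.2501, 0.1719]
tool_rot: [3.141, -0.0, 0.135]
wrist_force: [0.1, -2.2, -0.5]
width: 0.0153
grip_force: 0.9
119 [ 0.4608 -0.2467  0.2079] [0.1978 0.2141]
start 118 [ 0.4615 -0.2463  0.208 ] [0.1982 0.2141]
```

The bar is back at its start position. I take off the last contact, open, and retreat straight up.

```bash
python3 -m creep '[[0,1,0,0,0,0,-0.65],[0,1,0,0,0,0,-0.65],[0,1,0,0,0,0,-0.6],[0,0,0,0,0,0,-0.4],[0,0,0,0,0,0,-0.2],[0,0,0,0,0,0,-0.1],[0,0,0,0,0,0,-0.1],[0,0,0,0,0,0,-0.1]]'; python3 -m creep '[[0,0,-10,0,0,0,-0.1],[0,0,-15,0,0,0,-0.1],[0,0,-20,0,0,0,-0.1],[0,0,-25,0,0,0,-0.1],[0,0,-25,0,0,0,-0.1],[0,0,-25,0,0,0,-0.1],[0,20,0,0,0,0,-0.1],[0,30,0,0,0,0,-0.1],[0,30,0,0,0,0,-0.1],[0,30,0,0,0,0,-0.1],[0,0,0,0,0,0,-0.1],[0,0,0,0,0,0,-0.1]]'
python3 - <<'E'
from h import *
ims=[]
for cam,b in [('side',(250,110,400,300)),('top',(250,150,440,300))]:
    p,d=cams.read_camera(cam)
    for r in spotter.find_in(cam,'rotor')[:2]:
        e=[int(v) for v in r['extent']]; m=np.zeros(d.shape,bool); m[e[1]:e[3],e[0]:e[2]]=1; print(cam,e,round(r['confidence'],2),np.median(pts(cam,d,m)[0],0).round(3))
    for dd in (np.load(cam+'1.npy'),d):
        P,_=pts(cam,dd,np.ones(d.shape,bool)); s=(abs(P[:,0]-.462)<.045)&(abs(P[:,1]+.25)<.03)&(P[:,2]>.196)&(P[:,2]<.225); print(cam,s.sum(),P[s].mean(0).round(4) if s.any() else '')
    ims.append(cv2.resize(p[b[1]:b[3],b[0]:b[2],::-1],(400,500)))
cv2.imwrite('pics/both8.png',np.hstack(ims))
E
```

```text
time_s: 12.15
tcp_pos: [0.4641, -0.2529, 0.1718]
tool_rot: [-3.142, 0.0, 0.135]
wrist_force: [-0.4, -0.8, -0.3]
width: 0.0395
grip_force: 0.0
time_s: 13.15
tcp_pos: [0.4783, -0.3634, 0.2921]
tool_rot: [3.141, 0.0, 0.132]
wrist_force: [0.3, 0.1, 0.7]
width: 0.0397
grip_force: 0.0
side [312, 268, 325, 274] 0.52 [ 0.43  -0.068  0.017]
side 175 [ 0.4615 -0.247   0.2089]
side 174 [ 0.4617 -0.2472  0.2089]
top [287, 249, 304, 260] 0.59 [ 0.434 -0.063  0.014]
top 298 [ 0.4621 -0.2513  0.2114]
top 299 [ 0.4619 -0.2513  0.2115]
```

View pics/both8.png

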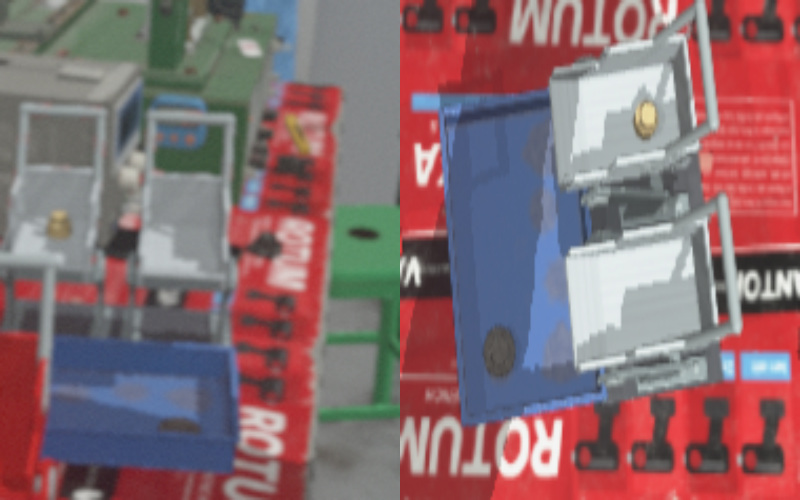

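The rotor is in the tray at (498,350) in the right half. The emptied skip is upright, with its bar matching the start to 0.2 mm, and the weight is untouched at (646,118). The arm is clear of everything.

```bash
python3 -c "
from rig import manip
print(manip.hand_in())"
```

```text
the job is handed in; nothing more can be done
None
```

The rotor is in the tray, its skip was eased back upright onto its stop, the weight skip was left untouched, and the job is handed in at about 13 s; no verdict was returned.

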